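# Battery pack from the storage holster into the charging bay

## Robot

A 7-joint arm with a two-finger parallel gripper is mounted at the origin on a cart in front of the work surface, level with it; the furniture and walls round the work are solid. World frame = base frame: x ahead of the robot, y to its left, z up, the work surface at z = 0. Lengths are in m, angles in degrees, forces in N, time in s.
With the tool pointing down it reaches from about 0.425 to 0.95 m from the base axis. Payload 4.7 kg.
Tool frame: the origin (TCP) lies midway between the tips of the shut fingers; the grasp point (between the pads) lies bot.pinch_z behind it (bot.pinch_z is the distance from the TCP to the grasp point, in m); z points along the fingers, y is the line along which they close (so a half turn about z gives the same grasp; the last joint's range is limited). The gripper opens to 85 mm and grips with 20 to 120 N. Pads are 22 mm wide; open, the fingers measure 114 mm over their backs; the gripper's body (76 mm by 85 mm) begins 54 mm behind the grasp point. The pads swing forward as they close: fully open they stand 13 mm farther back than shut.
Start: joints at [62.229, 26.849, -2.785, 87.806, 1.381, 65.374, -4.715], TCP at [0.297, -0.606, 0.231] pointing down, gripper open.
Joint ranges: [-148.3, 148.3], [-19.14, 114.17], [-79.39, 73.82], [5.75, 140.21], [-59.74, 239.74], [12.07, 113.84], [-152.46, 152.46]. Speed limits (degrees/s): [147.25, 147.25, 180, 180, 180, 180, 180].

## Interface

Orientations are given as a 3x3 rotation matrix whose columns are the frame's x, y, z axes.
In Python, from workcell import bot gives the robot as it stands.
- The arm moves only by the tool play_rows, never from a script. Its arguments are lists of equal length, an entry for each row: "linear": the shift along the tool's x, y, z scaled (see below), a list of three; "twist": the turn about the tool's z scaled (see below). A call has 1 to 20 rows; each row shifts and turns the commanded pose from where the row before left it, along the tool's axes as they then stand; what a row does not reach is not made up. The controller multiplies each number of a shift by 60 cm and each number of a turn by 2 rad. A row lasts 1/10 s, in which the tool goes at most 50 mm and 8.59 degrees, less where a joint would pass 70% of its speed; a pose out of reach is approached as far as the arm can. A call with a number of a shift or a turn outside -1 to 1 is refused whole. A call with a gripper value outside its range is refused whole. "claw" is the gripper's target within -1 to 1 (fully open at 1, half-way at 0, shut at -1), set as the call begins (left out, the last holds). The fingers move at their own pace and stop on an object; the grip force is fixed at half the most. Time passes only in rows, so rows that do not move let the fingers close. It gives the time, the measured TCP pose, the force, the opening and the grip force at its end, in the units of the state.
- bot.read_state(): the state, without advancing time (a new reading comes with each control period).
- bot.read_camera(name): name is "scene" or "top" or "wrist"; returns (picture, depth): 400x640x3 uint8, red, green, blue; 400x640 float32, m along the optical axis (not along the pixel's ray), 0 where there is no reading.
- bot.camera_info(name): a dict with "mtx" (3x3 intrinsics, pixels), "k1" (the pictures are not rectified: a ray, as slopes to the right and down, at radius r is drawn at 1 + k1 r^2 times it, then the intrinsics apply), "R" (3x3) and "t" (3): a world point X has camera coordinates R X + t. Camera axes: x right, y down, z forward; pixel columns grow to the right and rows downward; lengths in m; the calibration is good to about 2 mm. A picture is of the moment at which its call begins: read the wrist's pose just before it. camera_info takes no time and is no camera call; for the wrist camera it gives the pose at the moment of the call.
- bot.hand_in(): hands the job in; it is judged then, once.
The state is a dict: "t": time; "joints": joint angles; "qvel": joint speeds; "tau": joint torques, N m; "ee_pos": TCP position; "tool_rot": TCP orientation; "ft_force": force on the tool from outside, world axes, zero at the start; "wrist_torque": the same for the moment, N m; "gripper_width": finger opening in m; "grasp_force": force on a finger pad.
Only numpy, scipy, OpenCV 4.12 (cv2) and the standard library are available. Lean on these libraries where they do the work, as an engineer would, in place of code of your own. Each camera call takes 0.05 s, during which the arm holds its last target. There are 200 camera calls.

## Task

The battery pack is stowed grip-first in the grey holster with only its contact end showing. Draw it out, lay it down flat on the worktop and let go, then take it by its blue grip end and slide it, contacts first and right way up, into the white charging bay until the blue grip's shoulder sits flush against the bay mouth. Ease it in without forcing it, and leave the other things on the worktop where they are.

Things in the scene. Friction and masses are not known exactly. Their poses are not given: they have to be found in the camera images.
- pack: Battery pack, 110 to 215 g, square-sided, 122 mm long, 24 mm high. White nose part 80 mm long, 30 wide, brass contacts on top near its end; blue grip (tail) 42 mm long, 40 wide, so 5 mm shoulders stand out on both sides. Origin: underside, at the shoulder plane; x points to the contact end, z up. Nose end at x = +80 mm, tail end at x = -42 mm.
- pack_nose (a point): Middle of the pack's nose end face, 80 mm ahead of the pack's origin and 12 mm above its underside; axes as the pack's.
- pack_tail (a point): Middle of the pack's tail end face, 42 mm behind the pack's origin and 12 mm above its underside; axes as the pack's.
- holster: Grey storage holster fixed to the worktop: box 96 mm long, 64 wide, 41 high, open at one end. Origin on the worktop under the middle of its mouth; x points out of the mouth, z up. Pocket 44 mm wide, 30 high, 90 deep, floor 6 mm above the worktop. At the start the pack lies in it with about 33 mm of its white nose out. A 0.6 m drawer tower stands close to its left.
- charger: Charging stand fixed to the worktop: black base plate 100 x 100 x 8 mm carrying the white bay, a sleeve 94 mm long, 44 wide outside, roof top 48 mm above the worktop, open mouth in the plane of the base's front edge. Origin on the worktop under the middle of that edge; x points the way the pack goes in, y across, z up. The worktop from here to the holster is bare, x 0.39 to 0.52 m.
- charger_front (a point): Mid-stand point 29 mm above the charger's origin, axes as the charger's: the centre of the bay mouth if the bay stood centred. But the bay, always parallel to the base, is clamped anywhere up to 10 mm to either side along y, and this offset is NOT in any reported pose: find it by feel or sight. It does not shift under up to 60 N.
- charger_floor (a point): Point on the bay's floor, 16 mm above the charger's origin (again mid-stand). The mouth is 32.4 mm wide and 26.1 high, side walls 5.8 mm, no lead-in. The pack's white part fits with 1.2 mm play each side and 1 mm above and below and goes in 80 mm until the blue shoulders meet the mouth; the blue grip stays outside.
- tape_dispenser: Bystander: black weighted desk tape dispenser, 140 x 52 x 78 mm, right of the white machine, behind the charger; long along its x. Origin under its middle.
- case_grey: Bystander: small black pocket stapler, 26 x 105 x 31 mm (long along its y), behind the charger. Origin under its middle.
- yellow_tub: Bystander: round yellow tub with a lid, 89 mm across, 52 mm high, to the right of the charger. Origin under its middle.
- orange_bottle: Bystander: orange-red bottle with a white cap, 68 mm across, 250 mm high, right of the charger. Origin under its middle.
- roll_box: Bystander: white and blue carton, 60 x 101 x 56 mm, behind the holster. Origin under its middle.

How it is judged:
By the outcome, as a careful person would: the job done as asked, in the order asked, and still so for the second after the job is handed in, with the robot touching nothing.
It also fails if it takes over 72 s, if anything falls off the work surface, if the arm or the gripper's body presses on something with over 40 N, if the wrist force passes 120 N, or if a joint passes its speed limit or range.

## Working session

There is one attempt and no reset: what is moved stays moved. The work goes in short steps, Python scripts to look and compute and a tool call to move; the robot and the scene stay as the last step left them, time stands still between calls to the robot, and variables do not carry over. Pictures are saved under pics/ and viewed, at most 10 in all, crops included, and the job is handed in when it is done.

Besides the shell and the picture viewer there is one more tool, called after "Call:" in YAML: its name, and indented under it one key for each argument. play_rows: Moves the arm, as the interface text tells. Shifts and turns lie within -1 to 1; 1 stands for 60 cm of shift or 2 rad of turn. Its arguments: {"type":"object","properties":{"linear":{"type":"array"},"twist":{"type":"array"},"claw":{"type":"number"}},"required":["linear","twist"]}

```bash
mkdir -p pics; ls
cat > h.py <<'E'
import numpy as np, cv2
from workcell import bot
np.set_printoptions(precision=4,suppress=True)
def snap(n,f=None):
    ci=bot.camera_info(n); p,d=bot.read_camera(n)
    if f: cv2.imwrite('pics/'+f,p[:,:,::-1]); np.savez('pics/'+f+'.npz',p=p,d=d,**{k:np.array(ci[k]) for k in('mtx','k1','R','t')})
    return p,d,ci
def load(f): 
    z=np.load('pics/'+f+'.npz'); return z['p'],z['d'],{k:z[k] for k in('mtx','k1','R','t')}
def rays(ci,uv):
    uv=np.asarray(uv,float).reshape(-1,1,2)
    n=cv2.undistortPoints(uv,np.array(ci['mtx'],float),np.array([float(ci['k1']),0,0,0])).reshape(-1,2)
    R=np.array(ci['R']);C=-R.T@np.array(ci['t'])
    return C,np.c_[n,np.ones(len(n))]@R
def onz(ci,uv,z):
    C,r=rays(ci,uv); return C+r*((z-C[2])/r[:,2])[:,None]
def bydepth(ci,d,uv):
    uv=np.asarray(uv).astype(int).reshape(-1,2)
    C,r=rays(ci,uv); return C+r*d[uv[:,1],uv[:,0]][:,None]
def st():
    s=bot.read_state(); print('t',s['t'],'pos',np.array(s['ee_pos']),'F',np.array(s['ft_force']),'w',s['gripper_width'],'g',s['grasp_force']); print(np.array(s['tool_rot'])); return s
E
python3 - <<'E'
from h import *
s=st(); print(bot.pinch_z)
a=snap('scene','s0.png')[0]; b=snap('top','t0.png')[0]
for n in('scene','top'):
    c=bot.camera_info(n); print(n,np.array(c['mtx']),c['k1'],-np.array(c['R']).T@np.array(c['t']))
E
```

```text
pics
t 0.0 pos [ 0.2969 -0.6055  0.2302] F [-1.0858 -0.1036 -0.0117] w 0.08529570784996965 g 0.0
[[ 0.8979  0.4402 -0.0009]
 [ 0.4402 -0.8979  0.0018]
 [-0.     -0.002  -1.    ]]
0.0187
scene [[389.566    0.     320.5721]
 [  0.     389.566  195.4407]
 [  0.       0.       1.    ]] -0.0695945987020258 [0.0139 0.5537 0.8981]
top [[408.0314   0.     323.5894]
 [  0.     408.0314 192.7446]
 [  0.       0.       1.    ]] -0.044426534000650914 [ 0.456  -0.086   1.2908]
```

View pics/s0.png

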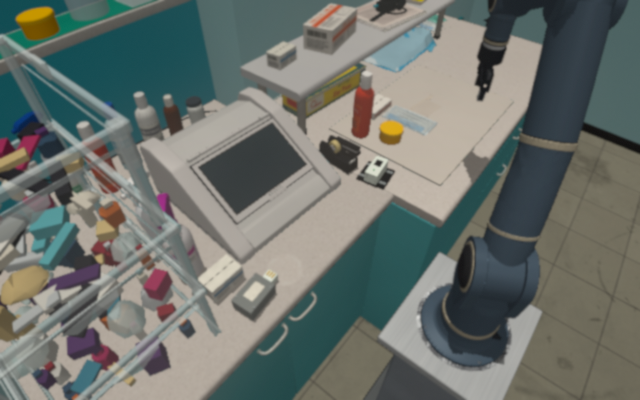

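View pics/t0.png

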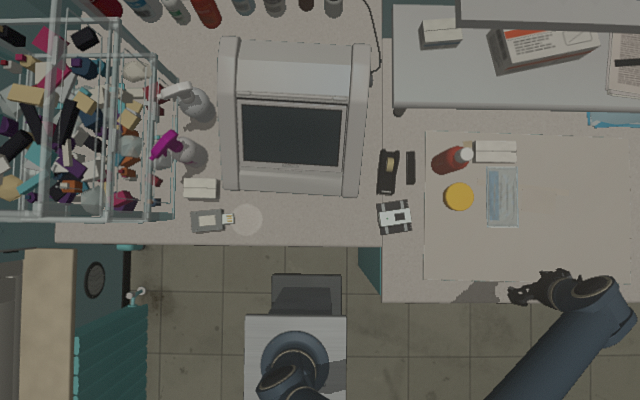

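The top view shows the holster at about (208,220), with the white nose sticking out to the right at (228,218). The charger is at (395,217), the stapler and tape dispenser are above it, and the tub is at (459,196). I'll enlarge both areas.

Run:
```python
from h import *
p,d,ci=load('t0.png')
a=cv2.resize(p[195:245,170:270],None,fx=8,fy=8,interpolation=cv2.INTER_CUBIC)[:300]
b=cv2.resize(p[195:240,350:450],None,fx=8,fy=8,interpolation=cv2.INTER_CUBIC)[:300]
cv2.imwrite('pics/c0.png',np.vstack([a,b])[:,:,::-1])
for uv in [(228,219),(207,220),(395,212),(395,225),(385,217),(404,217),(310,225),(350,225),(395,234)]: print(uv,bydepth(ci,d,[uv]))
```

```text
(228, 219) [[0.4514 0.2085 0.0328]]
(207, 220) [[0.4476 0.2721 0.0384]]
(395, 212) [[ 0.478  -0.3037  0.0481]]
(395, 225) [[ 0.4379 -0.3113  0.0046]]
(385, 217) [[ 0.4625 -0.2734  0.0464]]
(404, 217) [[ 0.4631 -0.3313  0.0476]]
(310, 225) [[ 0.4352 -0.0437  0.0009]]
(350, 225) [[ 0.4365 -0.1699 -0.0007]]
(395, 234) [[ 0.4096 -0.3117  0.0022]]
```

View pics/c0.png

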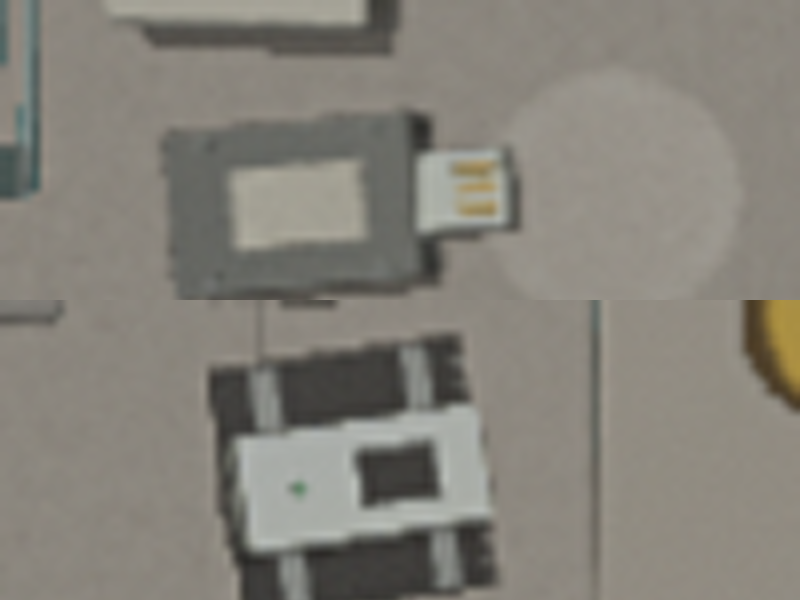

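The crop shows the holster mouth facing right (−y) with the nose contacts at crop (475,190). The bay's mouth end is at crop (243,495), facing the holster. Next I'll measure both poses from the contours.

```bash
cat >> h.py <<'E'
def rect(pts):
    (c,wh,a)=cv2.minAreaRect(np.asarray(pts,np.float32)*1000); b=cv2.boxPoints((c,wh,a))
    e=[b[1]-b[0],b[2]-b[1]]; l=max(e,key=np.linalg.norm)
    return np.array(c)/1000,np.array(wh),np.degrees(np.arctan2(l[1],l[0]))
E
python3 - <<'E'
from h import *
p,d,ci=load('t0.png')
vv,uu=np.mgrid[0:400,0:640]; P=bydepth(ci,d,np.c_[uu.ravel(),vv.ravel()]).reshape(400,640,3)
def reg(name,m,zc,box):
    mm=np.zeros((400,640),np.uint8); u0,u1,v0,v1=box; mm[v0:v1,u0:u1]=m[v0:v1,u0:u1]
    n,l,s,_=cv2.connectedComponentsWithStats(mm); k=1+np.argmax(s[1:,4]); q=(l==k).astype(np.uint8)
    c=max(cv2.findContours(q,0,2)[0],key=cv2.contourArea).reshape(-1,2)
    r=rect(onz(ci,c,zc)[:,:2]); print(name,s[k],'z',np.median(P[q>0][:,2]),'ctr',r[0],'wh',r[1],'ang',r[2])
z=P[:,:,2]
hsv=cv2.cvtColor(p,cv2.COLOR_RGB2HSV)
reg('holster',(z>.036)&(z<.047),.041,(185,226,203,240))
reg('nose',(z>.022)&(z<.036)&(hsv[...,2]>120),.030,(222,236,208,230))
reg('bay',(z>.035)&(z<.055),.048,(370,415,195,240))
reg('base',(z>.004)&(z<.06),.008,(370,415,195,240))
reg('tub',(z>.04)&(z<.06),.052,(440,480,175,215))
reg('bottle',(z>.06)&(z<.3),.15,(425,475,140,180))
E
```

```text
holster [191 209  32  23 609] z 0.041478436651239514 ctr [0.4472 0.2737] wh [64.0105 95.7785] ang -83.05307
nose [222 213  12  11 108] z 0.029937041892433625 ctr [0.4544 0.2114] wh [29.3038 35.0242] ang -81.24263
bay [379 208  33  19 447] z 0.04862600232984304 ctr [ 0.4638 -0.3036] wh [43.9986 94.4268] ang -80.96081
base [ 375  199   37   36 1011] z 0.012620725954699763 ctr [ 0.4656 -0.306 ] wh [106.1355 106.9314] ang -83.53893
tub [445 192  10  16  38] z 0.05681386499194918 ctr [ 0.5167 -0.465 ] wh [48.7547 19.5303] ang 35.026722
bottle [434 145  40  29 758] z 0.1945827542514046 ctr [ 0.63   -0.4522] wh [ 68.1118 114.6719] ang -70.9209
```

Call:
play_rows:
  linear:
    - [0.065,-0.0507,0]
    - [0.065,-0.0507,0]
    - [0.065,-0.0507,0]
    - [0.065,-0.0507,0]
    - [0.065,-0.0507,0]
    - [0.065,-0.0507,0]
    - [0.065,-0.0507,0]
    - [0.065,-0.0507,0]
    - [0.0315,-0.07,0]
    - [0.0315,-0.07,0]
    - [0.0315,-0.07,0]
    - [0.0315,-0.07,0]
    - [0.0315,-0.07,0]
    - [0.0315,-0.07,0]
    - [0.0315,-0.07,0]
    - [0.0315,-0.07,0]
    - [0.0315,-0.07,0]
    - [0.0315,-0.07,0]
  twist: [0,0,0,0,0,0,0,0,0,0,0,0,0,0,0,0,0,0]
  claw: 1

```text
t: 1.9
ee_pos: [0.4545, 0.2116, 0.2312]
tool_rot: [[0.898, 0.44, 0.0], [0.44, -0.898, -0.0], [-0.0, 0.0, -1.0]]
ft_force: [1.5, 0.7, 0.7]
gripper_width: 0.0853
grasp_force: 0.0
```

Call:
play_rows:
  linear:
    - [0,0,0]
    - [0,0,0]
    - [0,0,0]
    - [0,0,0]
    - [0,0,0]
    - [0,0,0]
    - [0,0,0]
    - [0,0,0]
    - [0,0,0]
    - [0,0,0]
    - [0,0,0]
  twist: [-0.0688,-0.0688,-0.0688,-0.0688,-0.0688,-0.0688,-0.0688,-0.0688,-0.0688,0,0]

```text
t: 3.0
ee_pos: [0.4549, 0.2098, 0.2311]
tool_rot: [[-0.12, 0.993, -0.0], [0.993, 0.12, -0.0], [-0.0, -0.0, -1.0]]
ft_force: [0.2, -1.3, -0.3]
gripper_width: 0.0855
grasp_force: 0.0
```

Run:
```python
from h import *
st(); snap('wrist','w1.png'); c=bot.camera_info('wrist'); print(np.array(c['R']),-np.array(c['R']).T@np.array(c['t']))
```

```text
t 3.0 pos [0.4549 0.2098 0.2311] F [ 0.209  -1.3324 -0.2516] w 0.0855034594646736 g 0.0
[[-0.12    0.9928 -0.0005]
 [ 0.9928  0.12   -0.0003]
 [-0.0002 -0.0005 -1.    ]]
[[ 0.9928  0.12   -0.0003]
 [ 0.1158 -0.9575  0.2641]
 [ 0.0314 -0.2622 -0.9645]] [0.447  0.2764 0.3738]
```

View pics/w1.png

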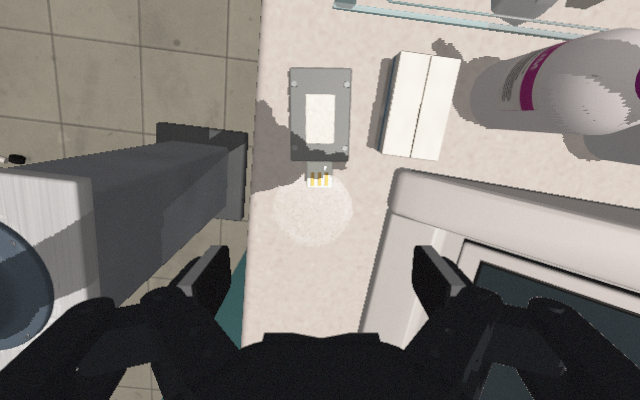

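The wrist view shows the holster at (320,115), with the nose and brass contacts below it at (319,177) on the bare worktop. Next I'll refine those positions.

Run:
```python
from h import *
p,d,ci=load('w1.png')
vv,uu=np.mgrid[0:400,0:640]; P=bydepth(ci,d,np.c_[uu.ravel(),vv.ravel()]).reshape(400,640,3); z=P[...,2]
def reg(name,m,zc,box):
    mm=np.zeros((400,640),np.uint8); u0,u1,v0,v1=box; mm[v0:v1,u0:u1]=m[v0:v1,u0:u1]
    n,l,s,_=cv2.connectedComponentsWithStats(mm); k=1+np.argmax(s[1:,4]); q=(l==k).astype(np.uint8)
    c=max(cv2.findContours(q,0,2)[0],key=cv2.contourArea).reshape(-1,2)
    r=rect(onz(ci,c,zc)[:,:2]); print(name,s[k],'z',np.median(P[q>0][:,2]),'ctr',r[0],'wh',r[1],'ang',r[2])
reg('holster',(z>.036)&(z<.047),.041,(270,370,50,175))
reg('nose',(z>.024)&(z<.036),.030,(290,350,155,200))
print(z[165:195:3,319])
```

```text
holster [ 289   67   62   95 5615] z 0.0411374988676087 ctr [0.4451 0.276 ] wh [63.5506 95.3058] ang -83.7952
nose [306 161  27  27 702] z 0.030029736343473834 ctr [0.4523 0.2117] wh [29.926  30.2923] ang -83.13466
[ 0.0298  0.0293  0.0298  0.0307  0.0312  0.0311  0.0299  0.0297  0.0006
 -0.0008]
```

Call:
play_rows:
  linear:
    - [-0.003,-0.0023,0.083]
    - [0,0,0.083]
    - [0,0,0.083]
    - [0,0,0.06]
    - [0,0,0.04]
    - [0,0,0.0245]
    - [0,0,0]
  twist: [0,0,0,0,0,0,0]

```text
t: 3.75
ee_pos: [0.4529, 0.2077, 0.0058]
tool_rot: [[-0.123, 0.992, -0.003], [0.992, 0.123, -0.002], [-0.001, -0.003, -1.0]]
ft_force: [0.5, 0.1, -0.1]
gripper_width: 0.0853
grasp_force: 0.0
```

Call:
play_rows:
  linear:
    - [0,0,0]
    - [0,0,0]
    - [0,0,0]
    - [0,0,0]
    - [0,0,0]
    - [0,0,0]
    - [0,0,0]
    - [0,0,0]
  twist: [0,0,0,0,0,0,0,0]
  claw: -1

```text
t: 4.55
ee_pos: [0.4545, 0.2082, 0.0084]
tool_rot: [[-0.123, 0.992, 0.002], [0.992, 0.123, -0.0], [-0.0, 0.002, -1.0]]
ft_force: [-1.6, -1.5, 5.9]
gripper_width: 0.0286
grasp_force: 61.5
```

Call:
play_rows:
  linear:
    - [-0.008,0,0]
    - [-0.0167,0,0]
    - [-0.0167,0,0]
    - [-0.0167,0,0]
    - [-0.0167,0,0]
    - [-0.0167,0,0]
  twist: [0,0,0,0,0,0]

```text
t: 5.15
ee_pos: [0.4612, 0.1534, 0.0076]
tool_rot: [[-0.123, 0.992, 0.001], [0.992, 0.123, 0.001], [0.001, 0.001, -1.0]]
ft_force: [-0.1, 2.2, 4.4]
gripper_width: 0.0288
grasp_force: 61.3
```

Call:
play_rows:
  linear:
    - [-0.02,0,0]
    - [-0.02,0,0]
    - [-0.02,0,0]
    - [-0.02,0,0]
    - [-0.02,0,0]
    - [0,0,0]
  twist: [0,0,0,0,0,0]

```text
t: 5.75
ee_pos: [0.4673, 0.0904, 0.0063]
tool_rot: [[-0.119, 0.993, -0.003], [0.993, 0.119, -0.003], [-0.003, -0.003, -1.0]]
ft_force: [0.2, 0.4, -2.3]
gripper_width: 0.029
grasp_force: 60.4
```

Call:
play_rows:
  linear:
    - [-0.03,-0.006,0]
    - [-0.05,-0.01,0]
    - [-0.06,-0.012,0]
    - [-0.055,-0.011,0]
    - [-0.035,-0.008,0]
    - [-0.015,-0.003,0]
    - [0,0,0]
    - [0,0,0]
  twist: [0,0,0,0,0,0,0,0]

```text
t: 6.55
ee_pos: [0.4566, -0.0541, 0.0073]
tool_rot: [[-0.125, 0.992, 0.001], [0.992, 0.125, 0.001], [0.001, 0.001, -1.0]]
ft_force: [0.2, 0.5, -1.8]
gripper_width: 0.0287
grasp_force: 60.4
```

Call:
play_rows:
  linear:
    - [0,0,0.0033]
    - [0,0,0.0033]
    - [0,0,0]
  twist: [0,0,0]

```text
t: 6.85
ee_pos: [0.4562, -0.0546, 0.003]
tool_rot: [[-0.125, 0.992, -0.001], [0.992, 0.125, 0.0], [0.0, -0.0, -1.0]]
ft_force: [-0.0, -0.1, -2.1]
gripper_width: 0.029
grasp_force: 60.4
```

Run:
```python
from h import *
st(); p,d,ci=snap('wrist','w2.png')
vv,uu=np.mgrid[0:400,0:640]; P=bydepth(ci,d,np.c_[uu.ravel(),vv.ravel()]).reshape(400,640,3)
h=cv2.cvtColor(p,cv2.COLOR_RGB2HSV); m=(h[...,0]>100)&(h[...,0]<125)&(h[...,1]>110)&(P[...,2]>.01)&(P[...,2]<.06)&(abs(P[...,0]-.455)<.05)
print(m.sum()); Q=P[m&(h[...,2]>60)]
for y in np.arange(Q[:,1].min(),Q[:,1].max(),.008):
    k=abs(Q[:,1]-y)<.004; print(y,k.sum(),np.percentile(Q[k],[10,50,90],axis=0)[:,[0,2]].ravel())
```

```text
t 6.85 pos [ 0.4562 -0.0546  0.003 ] F [-0.0195 -0.0992 -2.121 ] w 0.02898463989514399 g 60.42066693305969
[[-0.1249  0.9922 -0.0005]
 [ 0.9922  0.1249  0.0003]
 [ 0.0003 -0.0005 -1.    ]]
10493
0.010563065587207699 534 [0.4297 0.0229 0.438  0.0241 0.4515 0.025 ]
0.0185630655872077 2286 [0.4309 0.0236 0.4464 0.0245 0.462  0.0253]
0.0265630655872077 2224 [0.4296 0.0236 0.4466 0.0245 0.4616 0.0253]
0.0345630655872077 2075 [0.4281 0.0236 0.4431 0.0245 0.4609 0.0254]
0.042563065587207696 2279 [0.4272 0.0236 0.4435 0.0245 0.4599 0.0253]
0.0505630655872077 1091 [0.4287 0.0234 0.4505 0.0244 0.4604 0.0253]
```

View pics/w2.png

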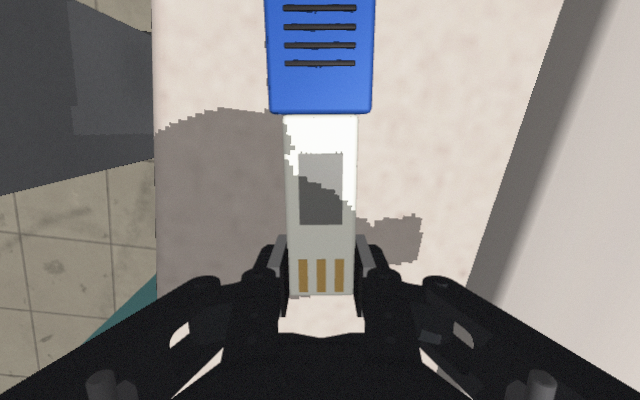

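The pack is out and level. The blue grip spans rows 0 to 113, the contacts are face up at (321,275), and its top is at about 24.5 mm, so it is practically down. I'll lower it 1 mm, release, and lift.

Call:
play_rows:
  linear:
    - [0,0,0.0015]
    - [0,0,0]
  twist: [0,0]

```text
t: 7.1
ee_pos: [0.4565, -0.0552, 0.0024]
tool_rot: [[-0.123, 0.992, 0.0], [0.992, 0.123, 0.0], [0.0, 0.0, -1.0]]
ft_force: [0.3, 0.0, -1.0]
gripper_width: 0.029
grasp_force: 60.5
```

Call:
play_rows:
  linear:
    - [0,0,0]
    - [0,0,0]
    - [0,0,0]
    - [0,0,0]
    - [0,0,0]
    - [0,0,0]
  twist: [0,0,0,0,0,0]
  claw: 1

```text
t: 7.7
ee_pos: [0.4564, -0.0555, 0.0024]
tool_rot: [[-0.123, 0.992, 0.0], [0.992, 0.123, -0.0], [-0.0, 0.0, -1.0]]
ft_force: [0.3, -0.9, -0.5]
gripper_width: 0.0856
grasp_force: 0.0
```

Call:
play_rows:
  linear:
    - [0,0,-0.02]
    - [0,0,-0.06]
    - [0,0,-0.06]
    - [0,0,-0.06]
    - [0,0,-0.03]
    - [0,0,0]
    - [0,0,0]
    - [0,0,0]
  twist: [0,0,0,0,0,0,0,0]

```text
t: 8.5
ee_pos: [0.4554, -0.0555, 0.1395]
tool_rot: [[-0.123, 0.992, -0.002], [0.992, 0.123, 0.0], [0.0, -0.002, -1.0]]
ft_force: [-0.2, 0.1, -0.5]
gripper_width: 0.0853
grasp_force: 0.0
```

```bash
cat >> h.py <<'E'
def reg(p,d,ci,name,mf,zc,box=None):
    vv,uu=np.mgrid[0:400,0:640]; P=bydepth(ci,d,np.c_[uu.ravel(),vv.ravel()]).reshape(400,640,3)
    h=cv2.cvtColor(p,cv2.COLOR_RGB2HSV); m=mf(h,P[...,2]); mm=np.zeros((400,640),np.uint8)
    if box: u0,u1,v0,v1=box; mm[v0:v1,u0:u1]=m[v0:v1,u0:u1]
    else: mm[:]=m
    n,l,s,_=cv2.connectedComponentsWithStats(mm); k=1+np.argmax(s[1:,4]); q=(l==k).astype(np.uint8)
    c=max(cv2.findContours(q,0,2)[0],key=cv2.contourArea).reshape(-1,2)
    r=rect(onz(ci,c,zc)[:,:2]); print(name,s[k],'z',np.median(P[q>0][:,2]),'ctr',r[0],'wh',r[1],'ang',r[2]); return q,r
def blue(h,z): return (h[...,0]>100)&(h[...,0]<125)&(h[...,1]>110)&(z>.018)&(z<.032)
E
python3 - <<'E'
from h import *
st(); p,d,ci=snap('wrist','w3.png')
reg(p,d,ci,'grip',blue,.024)
reg(p,d,ci,'pack',lambda h,z:(z>.018)&(z<.032),.024)
p,d,ci=snap('top','t3.png')
reg(p,d,ci,'pack',lambda h,z:(z>.014)&(z<.034),.024,(270,380,190,245))
reg(p,d,ci,'bay',lambda h,z:(z>.035)&(z<.055),.048,(370,415,195,240))
E
```

```text
t 8.5 pos [ 0.4554 -0.0555  0.1395] F [-0.1897  0.1174 -0.4987] w 0.0852649886711631 g 0.0
[[-0.1231  0.9924 -0.002 ]
 [ 0.9924  0.1231  0.0002]
 [ 0.0004 -0.002  -1.    ]]
grip [ 297   60   50   55 2407] z 0.02399472130054653 ctr [0.4449 0.0326] wh [39.1535 40.727 ] ang -82.96114
pack [ 297   60   50  148 5933] z 0.024059233384641165 ctr [ 0.4497 -0.0069] wh [ 39.6813 120.3244] ang -82.92634
pack [279 215   7  14  68] z 0.02408749329628357 ctr [0.4452 0.0445] wh [39.6601 16.8067] ang 10.37938
bay [379 208  33  19 447] z 0.048432937718914326 ctr [ 0.4638 -0.3036] wh [43.9986 94.4268] ang -80.96081
```

Call:
play_rows:
  linear:
    - [0.05,0.001,0]
    - [0.065,0,0]
    - [0.038,0,0.02]
    - [0,0,0.07]
    - [0,0,0.07]
    - [0,0,0.046]
    - [0,0,0.02]
    - [0,0,0]
  twist: [0,0,0,0,0,0,0,0]

```text
t: 9.4
ee_pos: [0.4443, 0.0359, 0.0032]
tool_rot: [[-0.124, 0.992, -0.004], [0.992, 0.124, -0.0], [0.0, -0.004, -1.0]]
ft_force: [-0.7, 0.4, -0.4]
gripper_width: 0.0856
grasp_force: 0.0
```

Call:
play_rows:
  linear:
    - [0,0,0]
    - [0,0,0]
    - [0,0,0]
    - [0,0,0]
    - [0,0,0]
    - [0,0,0]
    - [0,0,0]
  twist: [0,0,0,0,0,0,0]
  claw: -1

```text
t: 10.1
ee_pos: [0.4466, 0.0356, 0.0061]
tool_rot: [[-0.122, 0.992, 0.002], [0.992, 0.122, -0.001], [-0.001, 0.002, -1.0]]
ft_force: [-1.9, -0.3, 6.7]
gripper_width: 0.0385
grasp_force: 60.3
```

Call:
play_rows:
  linear:
    - [0,0,-0.015]
    - [0,0,-0.035]
    - [-0.04,-0.007,0]
    - [-0.065,-0.011,0]
    - [-0.065,-0.011,0]
    - [-0.055,-0.009,0]
    - [-0.0382,-0.0054,0]
    - [0,0,0]
    - [0,0,0]
    - [0,0,0]
  twist: [0,0,0,0,0,0,0,0,0,0]

```text
t: 11.1
ee_pos: [0.4393, -0.1231, 0.0351]
tool_rot: [[-0.125, 0.992, 0.001], [0.992, 0.125, 0.0], [0.0, 0.001, -1.0]]
ft_force: [0.4, 0.4, -0.7]
gripper_width: 0.0383
grasp_force: 60.7
```

Run:
```python
from h import *
st(); p,d,ci=snap('wrist','w4.png'); print(-np.array(ci['R']).T@np.array(ci['t']))
```

```text
t 11.1 pos [ 0.4393 -0.1231  0.0351] F [ 0.392   0.3715 -0.7308] w 0.03834068525138018 g 60.7397997379303
[[-0.1247  0.9922  0.0006]
 [ 0.9922  0.1247  0.0004]
 [ 0.0003  0.0006 -1.    ]]
[ 0.431  -0.0567  0.1779]
```

View pics/w4.png

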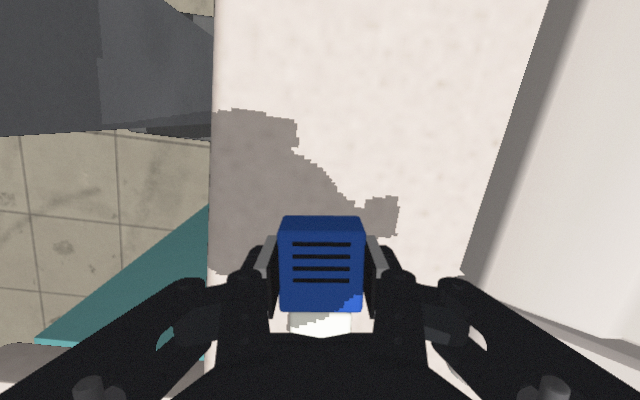

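The gripper hides the bay while the pack is held, and only the grip at (321,265) is visible. I have plenty of time, so I'll set the pack down here, measure the bay with the wrist camera, then regrip.

Call:
play_rows:
  linear:
    - [0,0,0.02]
    - [0,0,0.018]
    - [0,0,0.007]
    - [0,0,0.0035]
    - [0,0,0]
  twist: [0,0,0,0,0]

```text
t: 11.65
ee_pos: [0.4383, -0.1236, 0.0061]
tool_rot: [[-0.124, 0.992, -0.003], [0.992, 0.124, -0.001], [-0.001, -0.003, -1.0]]
ft_force: [-6.2, 1.5, 15.0]
gripper_width: 0.0384
grasp_force: 62.6
```

Call:
play_rows:
  linear:
    - [0,0,0]
    - [0,0,0]
    - [0,0,0]
    - [0,0,0]
    - [0,0,0]
    - [0,0,0]
  twist: [0,0,0,0,0,0]
  claw: 1

```text
t: 12.25
ee_pos: [0.4392, -0.1243, 0.0056]
tool_rot: [[-0.123, 0.992, -0.0], [0.992, 0.123, 0.0], [0.0, -0.0, -1.0]]
ft_force: [0.4, -0.7, -0.0]
gripper_width: 0.0855
grasp_force: 0.0
```

Call:
play_rows:
  linear:
    - [0,0,-0.02]
    - [0,0,-0.06]
    - [0,0,-0.08]
    - [0,0,-0.08]
    - [0,0,-0.06]
    - [-0.05,0,0]
    - [-0.08,0,0]
    - [-0.08,0,0]
    - [-0.08,0,0]
    - [-0.06,0,0]
    - [-0.03,0,0]
    - [0,0,0]
    - [0,0,0]
    - [0,0,0]
  twist: [0,0,0,0,0,0,0,0,0,0,0,0,0,0]

```text
t: 13.65
ee_pos: [0.4677, -0.3478, 0.1861]
tool_rot: [[-0.127, 0.992, -0.0], [0.992, 0.127, 0.001], [0.001, 0.0, -1.0]]
ft_force: [0.1, -0.5, 0.7]
gripper_width: 0.0854
grasp_force: 0.0
```

Run:
```python
from h import *
st(); p,d,ci=snap('wrist','w5.png'); print(-np.array(ci['R']).T@np.array(ci['t']))
reg(p,d,ci,'bay',lambda h,z:(z>.04)&(z<.058),.048)
reg(p,d,ci,'base',lambda h,z:(z>.003)&(z<.058)&(h[...,2]<90),.008)
```

```text
t 13.65 pos [ 0.4677 -0.3478  0.1861] F [ 0.1359 -0.4847  0.7168] w 0.0853577022805615 g 0.0
[[-0.1268  0.9919 -0.    ]
 [ 0.9919  0.1268  0.0007]
 [ 0.0007  0.0001 -1.    ]]
[ 0.4592 -0.2815  0.3288]
bay [ 295   86   51  105 4972] z 0.048184852186437255 ctr [ 0.4618 -0.3026] wh [43.6852 93.276 ] ang -80.8933
base [ 387   92  168   77 5833] z 0.034163496328010245 ctr [ 0.6159 -0.28  ] wh [ 59.9185 165.9509] ang -5.7970366
```

View pics/w5.png

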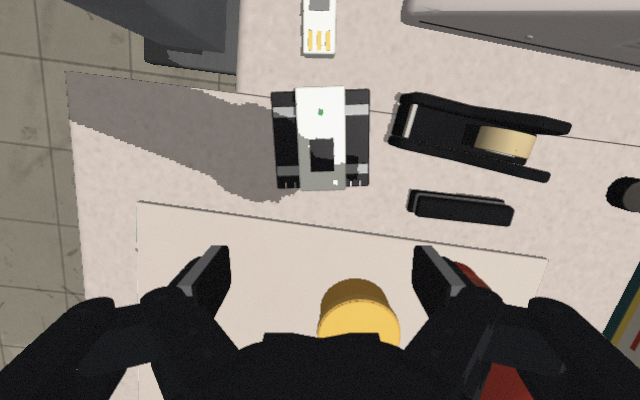

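The view shows the bay roof at (321,138), its mouth edge at row 87, the nose with contacts at (320,30), and the stapler and dispenser to the right. Next I'll fit the side edges of the bay and the nose.

```bash
cat >> h.py <<'E'
def sides(p,d,ci,zt,lo,hi,rows,uc):
    vv,uu=np.mgrid[0:400,0:640]; P=bydepth(ci,d,np.c_[uu.ravel(),vv.ravel()]).reshape(400,640,3); m=(P[...,2]>lo)&(P[...,2]<hi)
    L=[];R=[]
    for v in rows:
        a=uc
        while m[v,a]: a-=1
        b=uc
        while m[v,b]: b+=1
        L.append((a+.5,v));R.append((b-.5,v))
    out=[]
    for S in(L,R):
        X=onz(ci,S,zt); k=np.polyfit(X[:,1],X[:,0],1); r=X[:,0]-np.polyval(k,X[:,1]); g=abs(r)<.0015; k=np.polyfit(X[g,1],X[g,0],1); out.append(k)
    m=(out[0]+out[1])/2; y=X[:,1].mean(); w=(out[1]-out[0]); 
    print('dx/dy',out[0][0],out[1][0],'mid slope',m[0],'dir',-90-np.degrees(np.arctan(m[0])),'x@ymid',np.polyval(m,y),y,'width',np.polyval(w,y)*1e3*np.cos(np.arctan(m[0])),'rms',r.std()); return m
E
python3 - <<'E'
from h import *
p,d,ci=load('w5.png')
b=sides(p,d,ci,.048,.036,.06,range(92,186),321)
n=sides(p,d,ci,.024,.012,.034,range(3,48),320)
vv,uu=np.mgrid[0:400,0:640]; P=bydepth(ci,d,np.c_[uu.ravel(),vv.ravel()]).reshape(400,640,3)
print('noseend',onz(ci,[(320,v) for v in (52,53,54,55,56)],.024)[:,1],P[50:58,320,2])
print('bay mouth',P[84:92,321,2],onz(ci,[(321,v) for v in (85,86,87,88)],.048)[:,1])
print('base sides',[ (P[v,262:300,2]*1e3).astype(int) for v in (115,)])
print(np.polyval(b,[-.257,-.124]),np.polyval(n,[-.21,-.124]))
E
```

```text
dx/dy -0.16863499554132266 -0.1477154364499785 mid slope -0.1581752159956506 dir -81.01169468971717 x@ymid 0.4612607220996381 -0.29906122380922723 width 43.24763770287778 rms 0.004295000295018581
dx/dy -0.1437141855939194 -0.10340545063290606 mid slope -0.12355981811341274 dir -82.95624486204788 x@ymid 0.44688902387140683 -0.20176440064971923 width 29.987814314734678 rms 0.001646328708832858
noseend [-0.2253 -0.2262 -0.227  -0.2279 -0.2287] [0.0233 0.0245 0.0244 0.0232 0.0218 0.0162 0.0109 0.0068]
bay mouth [-0.0002  0.0001  0.0471  0.0474  0.048   0.0486  0.048   0.0487] [-0.2557 -0.2565 -0.2573 -0.2581]
base sides [array([  0,   0,   0,   0,   0,   0,   0,   0,   0,   0,   7,   9,  11,
        10,   8,  10,   9,  10,  10,  10,  10,  10,  11,  10,   9,   9,
        10,   9,   9,   8,   9,  10,  10,   9,  46,  47,  48, 328])]
[0.4546 0.4336] [0.4479 0.4373]
```

Call:
play_rows:
  linear:
    - [0.05,0,0]
    - [0.08,0,0]
    - [0.08,0,0]
    - [0.08,0,0]
    - [0.06,0,0]
    - [0.03,0,0]
    - [0,0,0.06]
    - [0,0,0.08]
    - [0,0,0.08]
    - [0,0,0.05]
    - [0,0,0.02]
    - [0,0,0.01]
    - [0,0,0]
    - [0,0,0]
  twist: [0,0,0,0,0,0,0,0,0,0,0,0,0,0]

```text
t: 15.1
ee_pos: [0.4404, -0.1243, 0.0071]
tool_rot: [[-0.123, 0.992, 0.003], [0.992, 0.123, -0.001], [-0.001, 0.003, -1.0]]
ft_force: [0.1, 0.8, -1.3]
gripper_width: 0.0857
grasp_force: 0.0
```

Call:
play_rows:
  linear:
    - [0,0,0]
    - [0,0,0]
    - [0,0,0]
    - [0,0,0]
    - [0,0,0]
    - [0,0,0]
    - [0,0,0]
    - [0,0,0]
  twist: [0,0,0,0,0,0,0,0]
  claw: -1

```text
t: 15.9
ee_pos: [0.4396, -0.1245, 0.0064]
tool_rot: [[-0.123, 0.992, 0.001], [0.992, 0.123, -0.001], [-0.001, 0.001, -1.0]]
ft_force: [-1.8, 0.7, 8.1]
gripper_width: 0.0383
grasp_force: 60.3
```

Call:
play_rows:
  linear:
    - [0,0,-0.01]
    - [0,0,-0.02]
    - [0,0,-0.01]
    - [0,0,0]
    - [0,0,0]
    - [0,0,0]
    - [0,0,0]
    - [0,0,0]
    - [0,0,0]
  twist: [0,0,0,0,-0.01,-0.007,0,0,0]

```text
t: 16.8
ee_pos: [0.4391, -0.1242, 0.0295]
tool_rot: [[-0.157, 0.988, -0.0], [0.988, 0.157, 0.0], [0.0, -0.0, -1.0]]
ft_force: [0.5, -0.7, -2.0]
gripper_width: 0.0388
grasp_force: 60.6
```

Run:
```python
from h import *
s=st(); p,d,ci=snap('top','t6.png'); T=np.array(s['ee_pos']); R=np.array(s['tool_rot']); 
vv,uu=np.mgrid[0:400,0:640]; P=bydepth(ci,d,np.c_[uu.ravel(),vv.ravel()]).reshape(400,640,3)
ax=-R[:,0]; L=(P-T)[...,:2]@ax[:2]; W=(P-T)[...,:2]@R[:2,1]
for a in (82,88,94,100):
    m=(abs(L-a/1e3)<.003)&(abs(W)<.010); print(a,m.sum(),np.median(P[...,2][m]))
m=(abs(P[...,0]-.462)<.01)&(abs(P[...,1]+.30)<.03); print('roof',np.median(P[...,2][m]))
m=(abs(P[...,0]-.44)<.01)&(abs(P[...,1]+.0)<.06); print('table',np.median(P[...,2][m]))
p,d,ci=snap('wrist','w6.png'); q,r=reg(p,d,ci,'grip',lambda h,z:(h[...,0]>100)&(h[...,0]<125)&(h[...,1]>110)&(z>.03)&(z<.065),.048)
print(st()['ft_force'])
tgt=.4566-.1582*(T[1]+.257); print('lateral err (world x)',T[0]-tgt,'tool dir',np.degrees(np.arctan2(-R[1,0],-R[0,0])))
```

```text
t 16.8 pos [ 0.4391 -0.1242  0.0295] F [ 0.4827 -0.6512 -1.9933] w 0.038789053201276326 g 60.599098205566406
[[-0.1568  0.9876 -0.0003]
 [ 0.9876  0.1568  0.0001]
 [ 0.0002 -0.0003 -1.    ]]
82 12 0.04794756223001817
88 13 0.047052893245033145
94 13 0.047726203455697336
100 11 0.04853469724542814
roof 0.048704848143345414
table 0.0005778326707734927
grip [ 277  215   90   95 7194] z 0.04693047392102544 ctr [ 0.4389 -0.1218] wh [39.3343 46.5505] ang -82.23867
t 16.9 pos [ 0.4392 -0.1242  0.0295] F [ 0.4774 -0.503  -2.31  ] w 0.03845833533055961 g 60.59896945953369
[[-0.1568  0.9876 -0.0002]
 [ 0.9876  0.1568  0.0001]
 [ 0.0001 -0.0001 -1.    ]]
[ 0.4774 -0.503  -2.31  ]
lateral err (world x) 0.0035506009446500952 tool dir -80.97805580803949
```

Call:
play_rows:
  linear:
    - [0,-0.0058,0.005]
    - [0,0,0.0053]
    - [-0.015,0,0]
    - [-0.02,0,0]
    - [-0.008,0,0]
    - [0,0,0]
    - [0,0,0]
    - [0,0,0]
  twist: [0,0,0,0,0,0,0,0]

```text
t: 17.7
ee_pos: [0.4398, -0.15, 0.0235]
tool_rot: [[-0.157, 0.988, 0.0], [0.988, 0.157, 0.0], [0.0, 0.0, -1.0]]
ft_force: [-0.9, -0.0, -1.1]
gripper_width: 0.0384
grasp_force: 60.6
```

Call:
play_rows:
  linear:
    - [-0.003,0,0]
    - [-0.003,0,0]
    - [-0.003,0,0]
    - [-0.003,0,0]
    - [0,0,0]
  twist: [0,0,0,0,0]

```text
t: 18.2
ee_pos: [0.441, -0.1577, 0.0235]
tool_rot: [[-0.156, 0.988, 0.0], [0.988, 0.156, -0.0], [-0.0, 0.0, -1.0]]
ft_force: [-0.7, -0.4, -2.3]
gripper_width: 0.039
grasp_force: 60.6
```

Call:
play_rows:
  linear:
    - [-0.004,0,0]
    - [-0.004,0,0]
    - [-0.004,0,0]
    - [-0.004,0,0]
    - [0,0,0]
  twist: [0,0,0,0,0]

```text
t: 18.7
ee_pos: [0.4426, -0.1673, 0.0235]
tool_rot: [[-0.156, 0.988, 0.0], [0.988, 0.156, -0.0], [-0.0, 0.0, -1.0]]
ft_force: [-0.4, 0.3, -1.6]
gripper_width: 0.0386
grasp_force: 60.6
```

Run:
```python
from h import *
s=st(); p,d,ci=snap('top','t7.png')
cv2.imwrite('pics/c7.png',cv2.resize(p[195:240,330:420],None,fx=8,fy=8,interpolation=cv2.INTER_CUBIC)[:,:,::-1])
```

```text
t 18.7 pos [ 0.4426 -0.1673  0.0235] F [-0.4016  0.3303 -1.6399] w 0.03864139620013619 g 60.5910587310791
[[-0.156   0.9878  0.0002]
 [ 0.9878  0.156  -0.0002]
 [-0.0002  0.0002 -1.    ]]
```

View pics/c7.png

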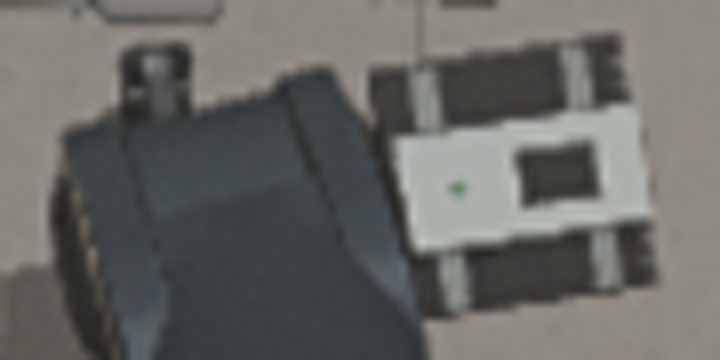

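The arm covers the pack and only the bay is visible, at crop (525,180). The nose is about 12 mm in and the force is near zero, so I'll keep going in gently.

Call:
play_rows:
  linear:
    - [-0.005,0,0]
    - [-0.006,0,0]
    - [-0.006,0,0]
    - [-0.006,0,0]
    - [-0.006,0,0]
    - [-0.004,0,0]
    - [0,0,0]
  twist: [0,0,0,0,0,0,0]

```text
t: 19.45
ee_pos: [0.4457, -0.1869, 0.0235]
tool_rot: [[-0.156, 0.988, 0.0], [0.988, 0.156, -0.0], [-0.0, 0.0, -1.0]]
ft_force: [0.0, 0.0, -2.0]
gripper_width: 0.0385
grasp_force: 60.6
```

Call:
play_rows:
  linear:
    - [-0.005,0,0]
    - [-0.006,0,0]
    - [-0.006,0,0]
    - [-0.006,0,0]
    - [-0.006,0,0]
    - [-0.004,0,0]
    - [0,0,0]
  twist: [0,0,0,0,0,0,0]

```text
t: 20.15
ee_pos: [0.4487, -0.2064, 0.0235]
tool_rot: [[-0.156, 0.988, 0.0], [0.988, 0.156, -0.0], [-0.0, 0.0, -1.0]]
ft_force: [0.3, -1.0, -1.9]
gripper_width: 0.0383
grasp_force: 60.5
```

Call:
play_rows:
  linear:
    - [-0.005,0,0]
    - [-0.006,0,0]
    - [-0.006,0,0]
    - [-0.006,0,0]
    - [-0.006,0,0]
    - [-0.004,0,0]
    - [0,0,0]
  twist: [0,0,0,0,0,0,0]

```text
t: 20.85
ee_pos: [0.4517, -0.2261, 0.0234]
tool_rot: [[-0.156, 0.988, -0.0], [0.988, 0.156, -0.0], [-0.0, -0.0, -1.0]]
ft_force: [-0.6, -0.2, -2.3]
gripper_width: 0.0385
grasp_force: 60.6
```

Call:
play_rows:
  linear:
    - [-0.002,0,0]
    - [-0.002,0,0]
    - [-0.002,0,0]
    - [0,0,0]
    - [0,0,0]
  twist: [0,0,0,0,0]

```text
t: 21.35
ee_pos: [0.4521, -0.2292, 0.0234]
tool_rot: [[-0.157, 0.988, -0.0], [0.988, 0.157, -0.0], [-0.0, -0.0, -1.0]]
ft_force: [-2.3, 0.2, -2.2]
gripper_width: 0.0391
grasp_force: 60.6
```

Call:
play_rows:
  linear:
    - [-0.002,0,0]
    - [-0.0015,0,0]
    - [0,0,0]
    - [0,0,0]
  twist: [0,0,0,0]

```text
t: 21.75
ee_pos: [0.4524, -0.2312, 0.0234]
tool_rot: [[-0.157, 0.988, -0.001], [0.988, 0.157, -0.0], [0.0, -0.001, -1.0]]
ft_force: [-2.6, 1.1, -1.0]
gripper_width: 0.0386
grasp_force: 60.6
```

Call:
play_rows:
  linear:
    - [-0.0015,0,0]
    - [-0.0015,0,0]
    - [0,0,0]
    - [0,0,0]
  twist: [0,0,0,0]

```text
t: 22.15
ee_pos: [0.4527, -0.233, 0.0234]
tool_rot: [[-0.157, 0.988, -0.001], [0.988, 0.157, -0.0], [0.0, -0.001, -1.0]]
ft_force: [-3.6, 0.2, -2.5]
gripper_width: 0.0385
grasp_force: 60.6
```

Call:
play_rows:
  linear:
    - [-0.0015,0,0]
    - [0,0,0]
    - [0,0,0]
  twist: [0,0,0]

```text
t: 22.45
ee_pos: [0.4527, -0.2335, 0.0234]
tool_rot: [[-0.157, 0.988, -0.001], [0.988, 0.157, 0.0], [0.0, -0.001, -1.0]]
ft_force: [-3.3, 2.0, -1.5]
gripper_width: 0.0388
grasp_force: 60.7
```

Call:
play_rows:
  linear:
    - [-0.001,-0.0007,0]
    - [-0.001,0,0]
    - [0,0,0]
    - [0,0,0]
  twist: [0,0,0,0]

```text
t: 22.85
ee_pos: [0.4527, -0.2336, 0.0234]
tool_rot: [[-0.158, 0.987, -0.0], [0.987, 0.158, 0.002], [0.002, -0.0, -1.0]]
ft_force: [-3.9, 4.3, -0.6]
gripper_width: 0.039
grasp_force: 60.7
```

Call:
play_rows:
  linear:
    - [-0.001,0,0]
    - [-0.001,0,0]
    - [0,0,0]
    - [0,0,0]
  twist: [0,0,0,0]

```text
t: 23.25
ee_pos: [0.4527, -0.2336, 0.0234]
tool_rot: [[-0.159, 0.987, -0.001], [0.987, 0.159, 0.003], [0.003, -0.001, -1.0]]
ft_force: [-4.3, 7.9, -0.1]
gripper_width: 0.0388
grasp_force: 60.9
```

Call:
play_rows:
  linear:
    - [-0.001,0,0]
    - [-0.001,0,0]
    - [0,0,0.0008]
    - [0,0,0.0006]
    - [0,0,0]
    - [0,0,0]
  twist: [0,0,0,0,0,0]

```text
t: 23.85
ee_pos: [0.4527, -0.2337, 0.0228]
tool_rot: [[-0.16, 0.987, -0.002], [0.987, 0.16, 0.004], [0.004, -0.001, -1.0]]
ft_force: [-6.3, 9.8, 4.8]
gripper_width: 0.0387
grasp_force: 61.4
```

Call:
play_rows:
  linear:
    - [0.002,0,0]
    - [0.001,0,0]
    - [0,0,0]
  twist: [0,0,0]

```text
t: 24.15
ee_pos: [0.4527, -0.2336, 0.0228]
tool_rot: [[-0.159, 0.987, -0.001], [0.987, 0.159, 0.002], [0.002, -0.0, -1.0]]
ft_force: [-5.1, 5.9, 2.1]
gripper_width: 0.0388
grasp_force: 61.0
```

Call:
play_rows:
  linear:
    - [0,0,0]
    - [0,0,0]
    - [0,0,0]
    - [0,0,0]
    - [0,0,0]
    - [0,0,0]
  twist: [0,0,0,0,0,0]
  claw: 1

```text
t: 24.75
ee_pos: [0.4532, -0.2358, 0.0227]
tool_rot: [[-0.157, 0.988, 0.001], [0.988, 0.157, -0.0], [-0.0, 0.001, -1.0]]
ft_force: [-0.3, 1.3, 0.5]
gripper_width: 0.0858
grasp_force: 0.0
```

Call:
play_rows:
  linear:
    - [0,0,-0.02]
    - [0,0,-0.06]
    - [0,0,-0.08]
    - [0,0,-0.08]
    - [0,0,-0.05]
    - [-0.05,0,0]
    - [-0.06,0,0]
    - [-0.04,0,0]
    - [0,0,0]
    - [0,0,0]
    - [0,0,0]
  twist: [0,0,0,0,0,0,0,0,0,0,0]

```text
t: 25.85
ee_pos: [0.4672, -0.323, 0.197]
tool_rot: [[-0.159, 0.987, 0.0], [0.987, 0.159, 0.0], [0.0, 0.0, -1.0]]
ft_force: [-0.2, -0.6, 0.1]
gripper_width: 0.085
grasp_force: 0.0
```

Run:
```python
from h import *
st(); p,d,ci=snap('wrist','w8.png')
cv2.imwrite('pics/c8.png',cv2.resize(p[:220,220:420],None,fx=2.7,fy=2.7,interpolation=cv2.INTER_CUBIC)[:,:,::-1])
reg(p,d,ci,'grip',lambda h,z:(h[...,0]>100)&(h[...,0]<125)&(h[...,1]>110)&(z>.03)&(z<.05),.040)
reg(p,d,ci,'bay',lambda h,z:(z>.044)&(z<.056),.048)
reg(p,d,ci,'both',lambda h,z:(z>.03)&(z<.056),.044)
```

```text
t 25.85 pos [ 0.4672 -0.323   0.197 ] F [-0.2285 -0.5851  0.0575] w 0.08498011946588226 g 0.0
[[-0.1588  0.9873  0.0002]
 [ 0.9873  0.1588  0.0004]
 [ 0.0003  0.0002 -1.    ]]
grip [ 300   68   42   47 1769] z 0.04003446876658018 ctr [ 0.4527 -0.2353] wh [38.7562 40.5315] ang -80.89587
bay [ 296  115   47   97 4353] z 0.048182973465441536 ctr [ 0.4617 -0.3025] wh [43.6856 93.2747] ang -80.954834
both [ 296   68   47  144 6346] z 0.04770920772745571 ctr [ 0.4586 -0.283 ] wh [ 44.2845 135.4461] ang -80.9548
```

View pics/c8.png

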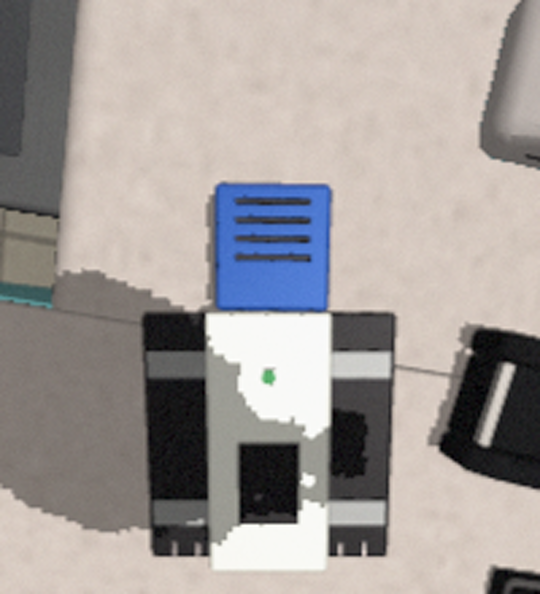

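The grip at crop (272,245) sits flush against the bay mouth at row 311. The grip-to-bay centre distance is 67.8 mm against 68 mm expected, and its top is at 40 mm, so it rests on the bay floor.

```bash
python3 -c "
from workcell import bot
print(bot.hand_in())"
```

```text
the job is handed in; nothing more can be done
None
```

The battery pack is in the charging bay, contacts first and right way up, with its shoulder flush at the mouth; I handed the job in at about 26 s, and the hand-in returned no verdict.

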